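# Chock the wire spool on the sloping board

### The arm

A 6-joint arm with a two-finger parallel gripper is mounted at the origin on the work surface; the furniture and walls round the work are solid. World frame = base frame: x ahead of the robot, y to its left, z up, the work surface at z = 0. Lengths are in m, angles in degrees, forces in N, time in s.
With the tool pointing down it reaches from about 0.3 to 0.75 m from the base axis. Payload 8.5 kg.
Tool frame: the origin (TCP) lies at the very end of the fingers, on their centre line; the grasp point (between the pads) lies 19 mm behind it; z points along the fingers, y is the line along which they close (so a half turn about z gives the same grasp; the last joint's range is limited). The gripper opens to 85 mm and grips with 20 to 120 N. Pads are 22 mm wide; open, the fingers measure 114 mm over their backs; the gripper's body (76 mm by 85 mm) begins 54 mm behind the grasp point. The pads swing forward as they close: fully open they stand 13 mm farther back than shut.
Start: joints at [-12.336, 21.807, 74.336, -0, 83.858, -12.336], TCP at [0.55, 0, 0.231] pointing down, gripper open.
Joint ranges: [-178.18, 178.18], [-50.72, 133.34], [12.68, 142.11], [-81.47, 261.47], [9.98, 163.14], [-165.26, 165.26]. Speed limits (degrees/s): [136.94, 136.94, 180, 180, 180, 180].

### API

Orientations are given as a 3x3 rotation matrix whose columns are the frame's x, y, z axes.
In Python, from rig import env, optics, spotter gives the robot as it stands.
- The arm moves only by the shell command python3 -m crank 'ROWS' [FORCE]. ROWS is JSON, one flat list of numbers, 5 for each row, row after row: the finger opening in cm, from 0 to 8.54, then the shift along the tool's x, y, z in cm, then the turn about the tool's z in rad. A call has exactly 8 rows; each row shifts and turns the commanded pose from where the row before left it, along the tool's axes as they then stand; what a row does not reach is not made up. A row lasts 1/12 s, in which the tool goes at most 41.7 mm and 7.16 degrees, less where a joint would pass 70% of its speed; a pose out of reach is approached as far as the arm can. A call is refused whole if a number of a shift passes 4.17 or a number of a turn 0.125, either way. A call with a gripper value outside its range is refused whole. The fingers move at their own pace and stop on an object; FORCE is the grip in N (left out, the last holds). Time passes only in rows, so rows that do not move let the fingers close, or fill a call up. It gives the time, the measured TCP pose, the force, the opening and the grip force at its end, in the units of the state.
- env.observe(): the state, without advancing time (a new reading comes with each control period).
- optics.get_image(name): name is "scene" or "side" or "wrist"; returns a dict with "color" (384x512x3 uint8, red, green, blue), "intrinsics" (3x3 intrinsics, pixels), "pose" (4x4, takes a point from camera to world coordinates). Camera axes: x right, y up, looking along -z (the intrinsics and any distortion apply to the point x, -y, -z); pixel columns grow to the right and rows downward; lengths in m; the calibration is good to about 2 mm. A picture is of the moment at which its call begins. There is no depth.
- env.close_job(): hands the job in; it is judged then, once.
Trained networks look in a picture, given as the dict that the camera call returned (one of the last four; its "shot" number tells which), for a name from the list of things; names that differ only in an ending like _2 or _b are one class to them, and where a whole thing is asked for, a point or a joint stands for the part that bears it (a point fixed in the world has none). Each returns a list of dicts, best first, with "score" (0 to 1); they miss things now and then, are a little off and sometimes report something else, mostly with a low value. They report only what shows in the picture. A call takes as long as a camera call. They do not tell look-alikes from the thing itself.
- spotter.look_for(picture, query): "at" ([column, row] as shares, 0 to 1, of the picture: columns of its width, rows of its height, amid what is visible of it).
The state is a dict: "time_s": time; "q": joint angles; "qvel": joint speeds; "joint_efforts": joint torques, N m; "position": TCP position; "tool_rot": TCP orientation; "ft_force": force on the tool from outside, world axes, zero at the start; "wrist_torque": the same for the moment, N m; "grip_width": finger opening in m; "gripper_force": force on a finger pad.
Only numpy, scipy, OpenCV 4.12 (cv2) and the standard library are available. Lean on these libraries where they do the work, as an engineer would, in place of code of your own. Each camera call takes 0.05 s, during which the arm holds its last target. There are 200 camera calls.

### The job

The spool of copper wire lying on its side on the sloping plywood board could roll off any moment. Take the yellow wedge chock from the bench, set it flat on the board on the low side of the spool, square to it and centred on it, and push its thin edge up the slope until it touches the spool. Let go and leave the spool where it lies, with the chock against it.

Things in the scene. Friction and masses are not known exactly. Their poses are not given: they have to be found in the camera images.
- chock_grip (a point): Yellow wedge chock, black ribs on its ramp, 84 x 36 x 34 mm, 0.17 kg, flat on the bench near a solder reel and a screw tin. Point: centre of its tail block (46 x 36 x 34 mm), 17 mm above the underside. x runs along the chock to the thin edge (toe, 2 mm thick, at +62 mm), y across, z up. The tail ends at -22 mm; from +24 mm the ramp falls at 40 degrees to the toe.
- spool_centre (a point): Centre of the loose spool of orange copper wire, 57 mm across, 50 mm long, 0.28 kg, on its side on the board, axle (own z) along the board's y, in a shallow 8 mm groove; a light push (under 1 N) rolls it out. With the chock flat on the board, toe uphill, touching it, this centre lies 75 mm along x and 11.5 mm along z (chock axes) from the chock's point.
- board: Fixed plywood board, 200 (x) x 130 mm (y), its top rising 4 degrees towards its +x; low end towards the robot. Origin at bench level (z = 0) below its centre, axes level, z up. Top 19.5 mm above the bench at the centre, 12.5 mm at the low end, 26.5 mm at the high end; the groove with the spool is 55 mm uphill of the centre.
Not all that is in view belongs to the job. Of the things like the part that bears chock_grip, leave any that is blue; of the rest the smaller one is meant.

How it is judged:
By the outcome, as a careful person would: the job done as asked, in the order asked, and still so for the second after the job is handed in, with the robot touching nothing.
It also fails if it takes over 35 s, if anything falls off the work surface, if the arm or the gripper's body presses on something with over 40 N, if the wrist force passes 120 N, or if a joint passes its speed limit or range.

## Working session

There is one attempt and no reset: what is moved stays moved. The work goes in short steps, Python scripts to look and compute and a shell command to move; the robot and the scene stay as the last step left them, time stands still between calls to the robot, and variables do not carry over. Pictures are saved under pics/ and viewed, at most 10 in all, crops included, and the job is handed in when it is done.

```bash
mkdir -p pics
cat > h.py <<'E'
import numpy as np, cv2
from rig import env, optics, spotter
def px2ray(p,uv):
    K=np.array(p["intrinsics"]);T=np.array(p["pose"])
    d=np.linalg.inv(K)@[uv[0],uv[1],1]; d=np.array([d[0],-d[1],-d[2]])
    return T[:3,3],T[:3,:3]@d
def onz(p,uv,z):
    o,d=px2ray(p,uv); return o+d*(z-o[2])/d[2]
def proj(p,X):
    K=np.array(p["intrinsics"]);T=np.array(p["pose"])
    c=T[:3,:3].T@(np.array(X)-T[:3,3]); u=K@[c[0],-c[1],-c[2]]; return u[:2]/u[2]
E
python3 - <<'E'
from h import *
ims=[]
for n in ["scene","side","wrist"]:
    p=optics.get_image(n); cv2.imwrite(f"pics/{n}0.png",p["color"][:,:,::-1]); ims.append(p["color"][:,:,::-1])
    print(n,[k for k in p],np.round(p["pose"],3).tolist(),np.round(p["intrinsics"],1).tolist())
    for q in ["chock_grip","spool_centre","board"]:
        for r in spotter.look_for(p,q)[:4]:
            uv=np.array(r["at"])*[512,384]; print(q,round(r["score"],2),uv.round(),onz(p,uv,0.02).round(3))
    np.save(f"pics/{n}0.npy",p,allow_pickle=True)
s=env.observe();print(s)
E
```

```text
scene ['color', 'intrinsics', 'pose', 'shot'] [[0.675, 0.318, -0.666, -0.377], [-0.738, 0.285, -0.612, -0.809], [-0.005, 0.905, 0.426, 0.57], [0.0, 0.0, 0.0, 1.0]] [[462.7, 0.0, 256.7], [0.0, 462.7, 192.4], [0.0, 0.0, 1.0]]
chock_grip 0.76 [259. 232.] [ 0.325 -0.169  0.02 ]
chock_grip 0.64 [270. 185.] [ 0.542 -0.014  0.02 ]
chock_grip 0.57 [338. 203.] [ 0.576 -0.224  0.02 ]
spool_centre 0.59 [211. 157.] [0.589 0.286 0.02 ]
board 0.76 [203. 174.] [0.47  0.193 0.02 ]
board 0.55 [210. 154.] [0.601 0.306 0.02 ]
side ['color', 'intrinsics', 'pose', 'shot'] [[0.893, 0.194, -0.406, 0.103], [-0.449, 0.422, -0.787, -0.72], [0.018, 0.885, 0.465, 0.463], [0.0, 0.0, 0.0, 1.0]] [[379.9, 0.0, 256.9], [0.0, 379.9, 188.2], [0.0, 0.0, 1.0]]
chock_grip 0.8 [347. 239.] [ 0.555 -0.242  0.02 ]
chock_grip 0.71 [239. 244.] [ 0.352 -0.165  0.02 ]
chock_grip 0.56 [280. 193.] [ 0.53  -0.018  0.02 ]
spool_centre 0.71 [242. 148.] [0.569 0.293 0.02 ]
board 0.61 [227. 167.] [0.472 0.178 0.02 ]
wrist ['color', 'intrinsics', 'pose', 'shot'] [[1.0, -0.001, 0.002, 0.549], [0.0, 0.954, 0.299, 0.076], [-0.002, -0.299, 
[... 412 characters left out ...]
 -1.23354754e+01]), 'qvel': array([ 0.10898402,  0.02355054,  0.00067346,  0.01200818,  0.01830058,
       -0.03087698]), 'joint_efforts': array([-1.15396324e-03, -4.48155105e+01, -2.31400949e+01, -2.77801837e-04,
        6.05910864e-04,  9.92432035e-06]), 'position': array([5.49981213e-01, 2.17677766e-05, 2.31323456e-01]), 'tool_rot': array([[-2.89873123e-05,  1.00000000e+00,  1.05924728e-06],
       [ 1.00000000e+00,  2.89873087e-05,  3.30669091e-06],
       [ 3.30666020e-06,  1.05934313e-06, -1.00000000e+00]]), 'ft_force': array([-0.48094133,  0.29503263,  0.31060477]), 'wrist_torque': array([-0.00290178,  0.00466431, -0.00103047]), 'gripper_force': 0.0, 'grip_width': 0.08542874570900973}
```

View pics/scene0.png

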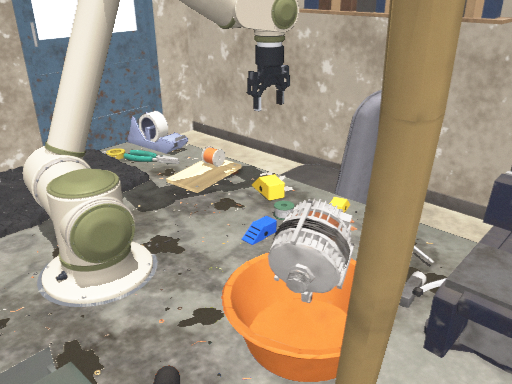

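View pics/wrist0.png

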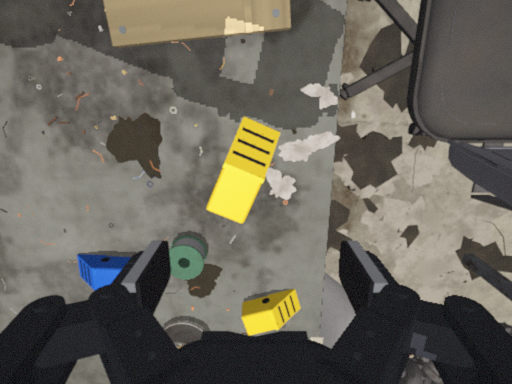

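View pics/side0.png

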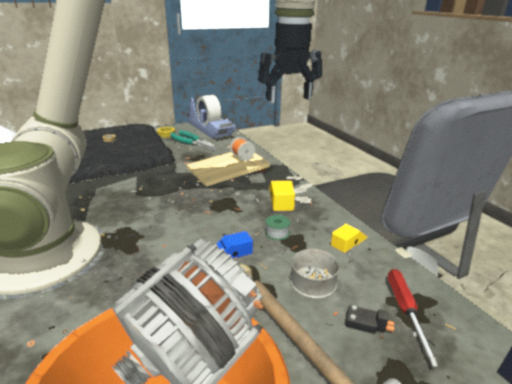

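The target is the small yellow chock near (269,313) in the wrist view, next to the green reel at (187,257). The larger yellow one at (245,172) and the blue one at (105,270) are decoys. The board's near edge runs from (112,45) to (288,28), so its yaw is a few degrees. In the side view the spool is at (242,148). I'll move above the chock for a closer look.

```bash
python3 -m crank '[8.5,-2.6,0.2,0,0, 8.5,-2.6,0.2,0,0, 8.5,-2.6,0.2,0,0, 8.5,-2.6,0.2,0,0, 8.5,-2.6,0.2,0,0, 8.5,-2.6,0.2,0,0, 8.5,-2.6,0.2,0,0, 8.5,0,0,0,0]'
python3 - <<'E'
from h import *
p=optics.get_image("wrist"); im=p["color"][:,:,::-1]; cv2.imwrite("pics/w1.png",cv2.resize(im,None,fx=1.5,fy=1.5)); np.save("pics/w1.npy",p,allow_pickle=True)
for r in spotter.look_for(p,"chock_grip")[:4]:
    uv=np.array(r["at"])*[512,384]; print(round(r["score"],2),uv.round(),onz(p,uv,0.02).round(3))
hsv=cv2.cvtColor(np.ascontiguousarray(im),cv2.COLOR_BGR2HSV)
m=cv2.inRange(hsv,(22,120,80),(36,255,255))
n,l,st,c=cv2.connectedComponentsWithStats(m)
for i in range(1,n):
    if st[i,4]>60: print(st[i],c[i].round(1))
# V histogram of small one
E
```

```text
time_s: 1.27
position: [0.564, -0.1862, 0.2308]
tool_rot: [[0.004, 1.0, -0.0], [1.0, -0.004, -0.001], [-0.001, -0.0, -1.0]]
ft_force: [-0.6, 0.2, 0.3]
grip_width: 0.085
gripper_force: 0.0
0.77 [262. 192.] [ 0.572 -0.227  0.02 ]
0.71 [ 75. 142.] [ 0.346 -0.162  0.02 ]
0.69 [220.  27.] [ 0.527 -0.038  0.02 ]
[ 183    0   72   64 3140] [216.5  26.6]
[ 228  168   69   50 2076] [261.6 192.7]
```

View pics/w1.png

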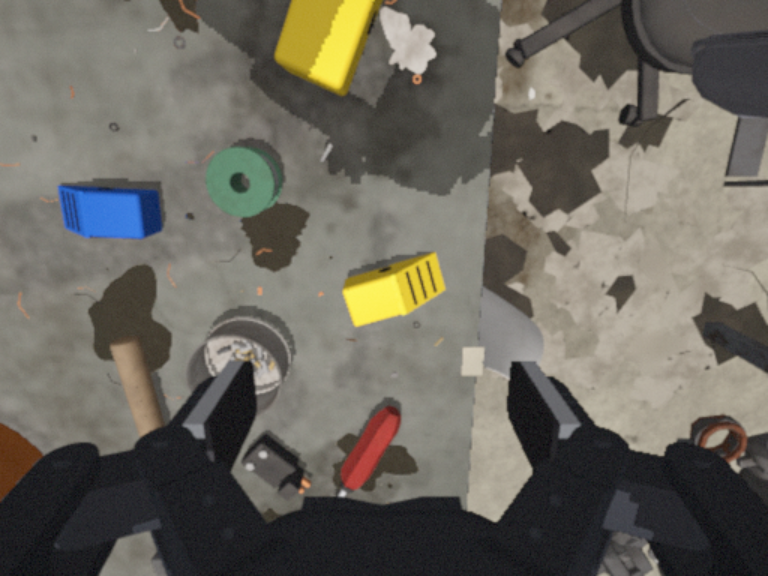

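The chock lies at about (393,290) in the 1.5x picture. Its ribs and toe point right and slightly up. The tail end is clear and the tin and screwdriver stay clear of it. I'll fit a silhouette model for the pose.

```bash
cat >> h.py <<'E'
from scipy.optimize import minimize
W=np.array([[x,y,z] for y in(-18,18) for x,z in((-22,-17),(62,-17),(62,-15),(24,17),(-22,17))])/1e3
def ymask(p,box):
    im=np.ascontiguousarray(p["color"][:,:,::-1]); h=cv2.cvtColor(im,cv2.COLOR_BGR2HSV)
    m=cv2.inRange(h,(20,110,60),(38,255,255)); m=cv2.morphologyEx(m,cv2.MORPH_CLOSE,np.ones((7,7)))
    k=np.zeros_like(m); x0,y0,x1,y1=box; k[y0:y1,x0:x1]=m[y0:y1,x0:x1]; return k
def hullmask(p,P,S=4):
    u=np.array([proj(p,X) for X in P]); m=np.zeros((384*S,512*S),np.uint8)
    cv2.fillConvexPoly(m,cv2.convexHull(((u+.5)*S).round().astype(np.int32)),255)
    return cv2.resize(m,(512,384),interpolation=cv2.INTER_AREA)
def fitchock(p,box,x0,z=0.017):
    m=ymask(p,box).astype(float)/255
    def pts(v):
        c,s=np.cos(v[2]),np.sin(v[2]); return W@np.array([[c,-s,0],[s,c,0],[0,0,1]]).T+[v[0],v[1],z]
    f=lambda v:np.abs(hullmask(p,pts(v)).astype(float)/255-m).sum()/m.sum()
    best=None
    for dy in(-.15,0,.15):
        a=[x0[0],x0[1],x0[2]+dy]; S=np.array([a]+[np.add(a,d) for d in([.008,0,0],[0,.008,0],[0,0,.15])])
        r=minimize(f,a,method="Nelder-Mead",options=dict(initial_simplex=S,xatol=1e-4,fatol=1e-4))
        if best is None or r.fun<best.fun: best=r
    return best.x,best.fun
E
python3 - <<'E'
from h import *
p=np.load("pics/w1.npy",allow_pickle=True).item()
print(fitchock(p,(220,160,305,225),[.565,-.23,.38]))
s=env.observe(); print(s["position"],s["tool_rot"])
E
```

```text
(array([ 0.55579619, -0.23324024,  0.28949896]), np.float64(0.04173577021567703))
[ 0.56385541 -0.18256509  0.23098126] [[ 1.49609377e-03  9.99998772e-01 -4.67246514e-04]
 [ 9.99998772e-01 -1.49587585e-03  4.66381043e-04]
 [ 4.65681527e-04 -4.67943690e-04 -9.99999782e-01]]
```

```bash
python3 -m crank '[6.5,-2.5,-0.4,0,0, 6.5,-2.6,-0.4,0,0, 6.5,0,0,0,0.125, 6.5,0,0,0,0.125, 6.5,0,0,0,0.125, 6.5,0,0,0,0.125, 6.5,0,0,0,0.125, 6.5,0,0,0,0.125]'
python3 -m crank '[6.5,0,0,0,0.125, 6.5,0,0,0,0.125, 6.5,0,0,0,0.125, 6.5,0,0,0,0.125, 6.5,0,0,3,0.031, 6.5,0,0,3,0, 6.5,0,0,3,0, 6.5,0,0,0,0]'
python3 - <<'E'
from h import *
p=optics.get_image("wrist"); im=p["color"][:,:,::-1]; cv2.imwrite("pics/w2.png",im); np.save("pics/w2.npy",p,allow_pickle=True)
s=env.observe(); print(s["time_s"],s["position"],s["tool_rot"],s["grip_width"])
print(fitchock(p,(0,0,512,384),[.556,-.233,.29]))
E
```

```text
time_s: 2.03
position: [0.5561, -0.2316, 0.2315]
tool_rot: [[0.685, 0.728, 0.0], [0.728, -0.685, 0.0], [0.0, -0.0, -1.0]]
ft_force: [-0.1, 0.2, -0.1]
grip_width: 0.0654
gripper_force: 0.0
time_s: 2.7
position: [0.5539, -0.2303, 0.1361]
tool_rot: [[0.958, 0.287, -0.008], [0.287, -0.958, 0.006], [-0.006, -0.008, -1.0]]
ft_force: [-0.4, 1.0, -1.6]
grip_width: 0.065
gripper_force: 0.0
2.75 [ 0.55511458 -0.23125381  0.13948121] [[ 0.9579682   0.28683755 -0.00459922]
 [ 0.28685348 -0.95796886  0.00327804]
 [-0.00346564 -0.00445956 -0.99998405]] 0.06501443673204223
(array([ 0.55628918, -0.23327191,  0.28849907]), np.float64(0.6366081877811751))
```

View pics/w2.png

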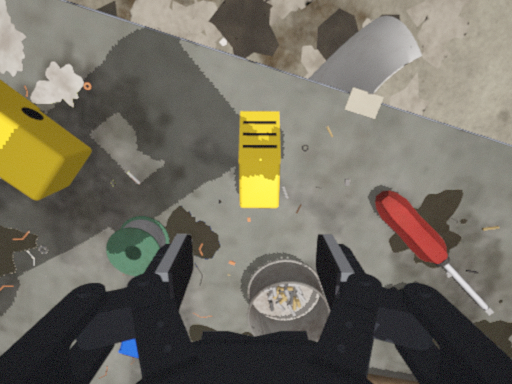

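The chock is centred at (260,160) and aligned with the tool. The tin lies behind it at (288,290) and the reel to the left at (137,245).

Run:
```python
from h import *
p=np.load("pics/w2.npy",allow_pickle=True).item()
v,f=fitchock(p,(220,95,300,225),[.556,-.233,.29]); print(v,f,np.degrees(v[2]))
s=env.observe(); R=s["tool_rot"]; d=np.r_[v[:2],0.005]-s["position"]; print("tool delta cm",(R.T@d*100).round(2), "tool x yaw",np.degrees(np.arctan2(R[1,0],R[0,0])))
for n,uv,z in(("tin rim near",(290,255),.035),("tin top l",(248,297),.035),("tin r",(328,297),.035),("reel",(168,250),.03)):
    q=onz(p,uv,z); print(n,q.round(3),(R.T@(q-np.r_[v[:2],0])*1000).round())
```

```text
[ 0.55628918 -0.23327191  0.28849907] 0.029830491795212438 16.529778829958325
tool delta cm [ 0.1   0.29 13.45] tool x yaw 16.6697752166887
tin rim near [ 0.498 -0.282  0.035] [-70.  30. -35.]
tin top l [ 0.441 -0.257  0.035] [-117.  -10.  -35.]
tin r [ 0.464 -0.333  0.035] [-117.   69.  -35.]
reel [ 0.467 -0.169  0.03 ] [-68. -87. -29.]
```

```bash
python3 -m crank '[6.5,0,0,2.5,0, 6.5,0,0,2.5,0, 6.5,0,0,2.5,0, 6.5,0,0,2.5,0, 6.5,0,0,1,0, 6.5,0,0,0,0, 6.5,0,0,0,0, 6.5,0,0,0,0]'
python3 - <<'E'
from h import *
s=env.observe(); R=s["tool_rot"]; d=np.r_[.5563,-.2333,0.005]-s["position"]; print(s["position"],"tool delta cm",(R.T@d*100).round(2), "yaw",np.degrees(np.arctan2(R[1,0],R[0,0])))
E
```

```text
time_s: 3.42
position: [0.5571, -0.2335, 0.0336]
tool_rot: [[0.958, 0.286, 0.003], [0.286, -0.958, -0.002], [0.002, 0.003, -1.0]]
ft_force: [-0.3, -0.1, -0.6]
grip_width: 0.0647
gripper_force: 0.0
[ 0.55711328 -0.23351614  0.03358327] tool delta cm [-0.08 -0.05  2.86] yaw 16.618297725785048
```

```bash
python3 -m crank '[6.5,0,0,1,0, 6.5,0,0,1,0, 6.5,0,0,0.5,0, 6.5,0,0,0,0, 3,0,0,0,0, 3,0,0,0,0, 3,0,0,0,0, 3,0,0,0,0]' 30
python3 -m crank '[3,0,0,0,0, 3,0,0,0,0, 3,0,0,0,0, 3,0,0,0,0, 3,0,0,-2,0, 3,0,0,-4,0, 3,0,0,-4,0, 3,0,0,-4,0]'
```

```text
time_s: 4.08
position: [0.5562, -0.2332, 0.0067]
tool_rot: [[0.958, 0.286, 0.001], [0.286, -0.958, -0.0], [0.0, 0.001, -1.0]]
ft_force: [-0.3, -0.6, -0.4]
grip_width: 0.0354
gripper_force: 31.7
time_s: 4.75
position: [0.5553, -0.2325, 0.1473]
tool_rot: [[0.958, 0.286, -0.002], [0.286, -0.958, 0.001], [-0.001, -0.002, -1.0]]
ft_force: [1.7, -0.0, -2.0]
grip_width: 0.0355
gripper_force: 31.3
```

Run:
```python
from h import *
a,b,w=[np.load(f"pics/{n}0.npy",allow_pickle=True).item() for n in("scene","side","wrist")]
o1,d1=px2ray(a,(211,157));o2,d2=px2ray(b,(242,148))
A=np.c_[d1,-d2];t=np.linalg.lstsq(A,o2-o1,rcond=None)[0];print("spool",o1+t[0]*d1,o2+t[1]*d2)
p,q=onz(w,(113,45),.0125),onz(w,(289,28),.0265);print(p,q,np.degrees(np.arctan2(*(q-p)[1::-1])),np.linalg.norm((q-p)))
```

```text
spool [0.54220228 0.23362696 0.04472255] [0.54233957 0.2339422  0.04558755]
[0.38944294 0.13219189 0.0125    ] [0.58601031 0.14643172 0.0265    ] 4.143410378803058 0.19757911122182015
```

```bash
python3 -m crank '[3,0,0,-3,0.11, 3,0,0,-3,0.11, 3,-0.5,-3.8,0,0, 3,-0.5,-3.8,0,0, 3,-0.5,-3.8,0,0, 3,-0.5,-3.8,0,0, 3,-0.5,-3.8,0,0, 3,-0.5,-3.8,0,0]'
python3 -m crank '[3,-0.5,-3.8,0,0, 3,-0.5,-3.8,0,0, 3,-0.5,-3.8,0,0, 3,-0.5,-3.8,0,0, 3,-0.5,-3.8,0,0, 3,-0.3,-2.8,0,0, 3,0,-1,0,0, 3,0,0,0,0]'
python3 -m crank '[3,0,0,0,0, 3,0,0,0,0, 3,0,0,0,0, 3,0,0,0,0, 3,0,0,0,0, 3,0,0,0,0, 3,0,0,0,0, 3,0,0,0,0]'
python3 - <<'E'
from h import *
p=optics.get_image("wrist"); im=p["color"][:,:,::-1]; cv2.imwrite("pics/w3.png",cv2.resize(im,None,fx=1.5,fy=1.5)); np.save("pics/w3.npy",p,allow_pickle=True)
s=env.observe(); print(s["time_s"],s["position"],s["ft_force"])
for q in("spool_centre","board","chock_grip"):
  for r in spotter.look_for(p,q)[:3]:
    uv=np.array(r["at"])*[512,384]; print(q,round(r["score"],2),uv.round(),onz(p,uv,0.05).round(3))
for n in("scene","side"):
    a=optics.get_image(n); np.save(f"pics/{n}3.npy",a,allow_pickle=True)
E
```

```text
time_s: 5.42
position: [0.509, -0.0059, 0.2059]
tool_rot: [[0.998, 0.069, -0.001], [0.069, -0.998, 0.0], [-0.001, -0.001, -1.0]]
ft_force: [0.7, 0.5, -1.6]
grip_width: 0.0356
gripper_force: 31.3
time_s: 6.08
position: [0.4655, 0.2197, 0.2059]
tool_rot: [[0.997, 0.073, -0.001], [0.073, -0.997, 0.0], [-0.001, -0.0, -1.0]]
ft_force: [1.0, -1.3, -1.9]
grip_width: 0.0354
gripper_force: 31.3
time_s: 6.75
position: [0.4664, 0.2177, 0.2063]
tool_rot: [[0.998, 0.07, 0.0], [0.07, -0.998, 0.0], [0.0, -0.0, -1.0]]
ft_force: [-0.1, 0.7, -2.2]
grip_width: 0.0357
gripper_force: 31.3
6.8 [0.46636302 0.21774599 0.20634521] [-0.3267145   0.08456331 -1.97793066]
spool_centre 0.59 [260.  98.] [0.541 0.217 0.05 ]
board 0.64 [298. 106.] [0.536 0.179 0.05 ]
chock_grip 0.79 [466. 117.] [0.538 0.01  0.05 ]
chock_grip 0.61 [252. 218.] [0.413 0.216 0.05 ]
chock_grip 0.52 [507. 291.] [ 0.339 -0.1    0.05 ]
```

View pics/w3.png

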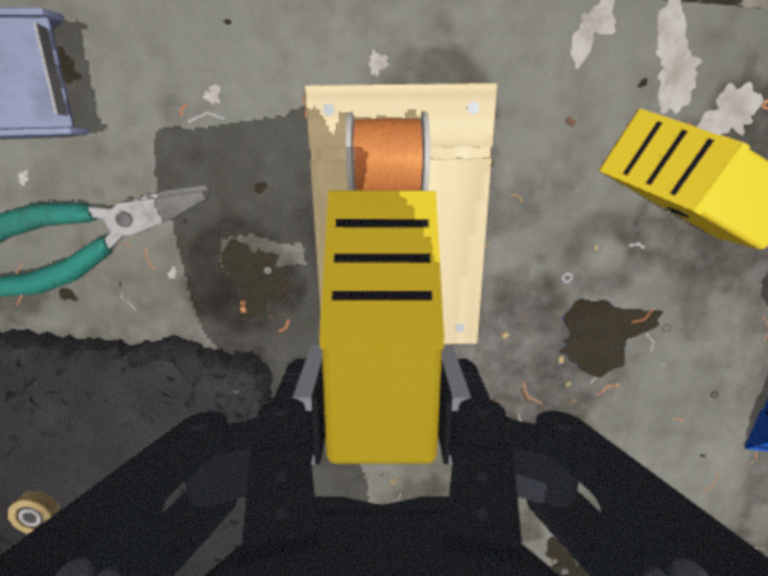

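The board runs straight up the picture (1.5x): TL (305,85), TR (497,84), bottom right (477,343). The spool's flanges are at columns about 350 and 427, rows 113-190. The held chock is symmetric between the pads. I'll fit the board, spool and held chock together in this image.

```bash
python3 - <<'E'
from h import *
from scipy.optimize import least_squares
p=np.load("pics/w3.npy",allow_pickle=True).item()
im=cv2.cvtColor(np.ascontiguousarray(p["color"]),cv2.COLOR_RGB2GRAY).astype(float); im=cv2.GaussianBlur(im,(0,0),1)
def edge(line,lo,hi,sgn):  # strongest signed step along 1-D profile
    g=np.gradient(line)*sgn; k=lo+int(np.argmax(g[lo:hi])); a,b,c=g[k-1],g[k],g[k+1]; return k+.5*(a-c)/(a-2*b+c)
R=[(edge(im[r],int(331-(r-56)*.077)-9,int(331-(r-56)*.077)+9,-1),r) for r in range(64,222,4)]
T=[(c,edge(im[:,c],48,66,1)) for c in range(212,326,6)]
def plane(uv,b):
    o,d=px2ray(p,uv); e=np.array([np.cos(b[2]),np.sin(b[2])])
    n=np.r_[-np.tan(np.radians(4))*e,1]; q0=np.r_[b[:2],.0195]; X=o+d*(n@(q0-o))/(n@d); v=X[:2]-b[:2]; return e@v,-e[1]*v[0]+e[0]*v[1]
def f(b): return np.r_[[(plane(u,b)[1]+.065)*1e3 for u in R],[(plane(u,b)[0]-.1)*1e3 for u in T]]
r=least_squares(f,[.483,.204,.07],loss="soft_l1",x_scale=[.01,.01,.01]); b=r.x
print("board",b,np.degrees(b[2]),"median res",np.median(abs(f(b))))
e=np.array([np.cos(b[2]),np.sin(b[2])]);n=np.array([-e[1],e[0]])
v,c=fitchock(p,(205,120,305,320),[.466,.218,.07],z=.217); print("held chock",v,c,np.degrees(v[2]))
# spool lateral: flange outer edges rows 80..120
for rr in(85,95,105,115):
    l=edge(im[rr],225,240,1),edge(im[rr],278,292,-1); g=np.gradient(im[rr]);
    q=[onz(p,(x,rr),.062) for x in l]; print(rr,np.round(l,1),[round(float(n@(k[:2]-b[:2]))*1e3,1) for k in q])
for lat in(0,.01):
    S=np.r_[b[:2]+.055*e+lat*n,.0195+.00385+.0285+.000]; print("spool pred",S,proj(p,S))
s=env.observe();print("tcp",s["position"],np.degrees(np.arctan2(s["tool_rot"][1,0],s["tool_rot"][0,0])))
E
python3 -c "
import cv2;im=cv2.imread('pics/w3.png');cv2.imwrite('pics/c3.png',cv2.resize(im[70:210,290:510],None,fx=3.5,fy=3.5,interpolation=cv2.INTER_CUBIC))"
```

```text
board [0.48280805 0.20411188 0.08236951] 4.719425203859616 median res 0.056679836555370566
held chock [0.46608922 0.21723569 0.07343578] 0.036238122264892994 4.207560515825968
85 [229.8 279.6] [36.0, -10.3]
95 [229.8 280.1] [36.3, -10.9]
105 [226.7 280.3] [39.6, -11.2]
115 [225.4 279.7] [41.2, -10.8]
spool pred [0.53762157 0.20863708 0.05185   ] [267.98524501 102.41778578]
spool pred [0.53679881 0.21860317 0.05185   ] [257.77854529 102.55283739]
tcp [0.4663004  0.21786984 0.20632237] 3.9984091762466956
```

View pics/c3.png

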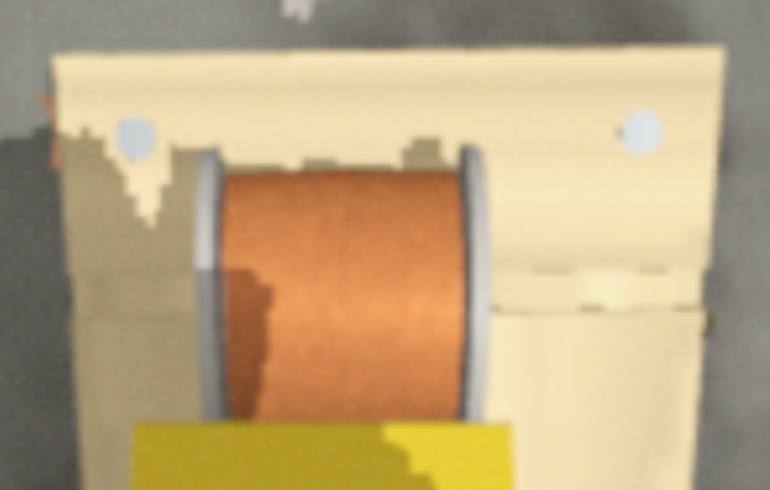

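The spool sits about 9.6 mm left of the board's centreline (flange edges at crop columns 194 and 490). The groove is visible at crop rows 270-310. I'll descend to a hover over the board with about a 12 mm gap to the spool.

```bash
python3 -m crank '[3,0,0,0,-0.009, 3,-1.75,0.48,0,0, 3,0,0,3,0, 3,0,0,3.4,0, 3,0,0,3.4,0, 3,0,0,3.2,0, 3,0,0,2.5,0, 3,0,0,1.2,0]'
python3 -m crank '[3,0,0,0.3,0, 3,0,0,0,0, 3,0,0,0,0, 3,0,0,0,0, 3,0,0,0,0, 3,0,0,0,0, 3,0,0,0,0, 3,0,0,0,0]'
python3 - <<'E'
from h import *
s=env.observe(); z=s["position"][2]; print(s["position"],s["ft_force"],np.degrees(np.arctan2(s["tool_rot"][1,0],s["tool_rot"][0,0])))
p=optics.get_image("wrist"); im=p["color"][:,:,::-1]; np.save("pics/w4.npy",p,allow_pickle=True)
v,c=fitchock(p,(170,80,340,330),[.449,.211,.082],z=z+.0107); print("chock",v,c,np.degrees(v[2]))
q=optics.get_image("side"); np.save("pics/s4.npy",q,allow_pickle=True)
u=proj(q,[.5,.21,.04]).astype(int); c=q["color"][u[1]-45:u[1]+45,u[0]-60:u[0]+60,::-1]
A=cv2.resize(im,(800,600),interpolation=cv2.INTER_CUBIC)[60:400,150:650]; B=cv2.resize(c,(340*4//3,340),interpolation=cv2.INTER_CUBIC)
cv2.imwrite("pics/v4.png",cv2.resize(np.hstack([A,B]),None,fx=.83,fy=.83))
E
```

```text
time_s: 7.72
position: [0.4472, 0.2114, 0.0368]
tool_rot: [[0.997, 0.079, -0.005], [0.079, -0.997, -0.001], [-0.005, 0.001, -1.0]]
ft_force: [-5.7, -1.4, 5.4]
grip_width: 0.0355
gripper_force: 36.7
time_s: 8.38
position: [0.4493, 0.2117, 0.0365]
tool_rot: [[0.997, 0.079, 0.0], [0.079, -0.997, 0.0], [0.0, -0.0, -1.0]]
ft_force: [0.2, 0.4, -1.0]
grip_width: 0.0355
gripper_force: 36.4
[0.44933854 0.21171333 0.03645728] [ 0.17695997  0.37367156 -0.95155501] 4.519361969141135
chock [0.45242734 0.21141164 0.16240024] 0.2080668631088799 9.304848191397992
```

View pics/v4.png

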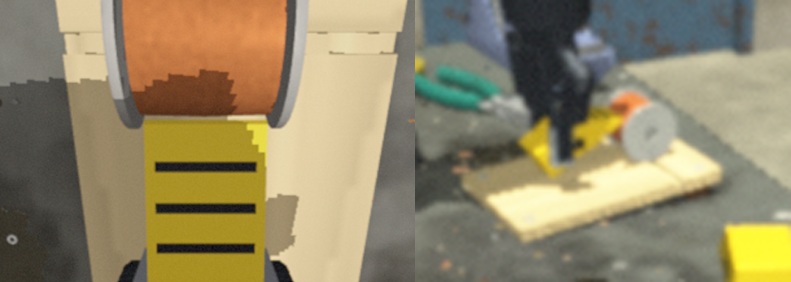

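The side view shows the held chock pitched toe-up. Its toe met the spool's overhanging flank on the way down, which was my planning error: a 12 mm gap at the foot lies under the spool's bulge. I'll back off up and downhill, then check the spool.

```bash
python3 -m crank '[3,-0.3,0,-0.4,0, 3,-0.5,0,-0.5,0, 3,-0.8,0,-0.3,0, 3,-0.8,0,0,0, 3,0,0,0,0, 3,0,0,0,0, 3,0,0,0,0, 3,0,0,0,0]' 30
python3 - <<'E'
from h import *
s=env.observe(); z=s["position"][2]; print(s["position"],s["ft_force"])
p=optics.get_image("wrist"); im=p["color"][:,:,::-1]; np.save("pics/w5.npy",p,allow_pickle=True)
q=optics.get_image("side"); np.save("pics/s5.npy",q,allow_pickle=True)
old=np.load("pics/s4.npy",allow_pickle=True).item()
o3=np.load("pics/side3.npy",allow_pickle=True).item()
u=proj(q,[.49,.21,.04]).astype(int); sl=np.s_[u[1]-34:u[1]+34,u[0]-50:u[0]+50]
f=lambda c:cv2.resize(np.ascontiguousarray(c[sl][:,:,::-1]),(396,270),interpolation=cv2.INTER_CUBIC)
C=cv2.resize(im,(396,297),interpolation=cv2.INTER_AREA)[:270]
sc=np.load("pics/scene3.npy",allow_pickle=True).item(); n=optics.get_image("scene"); np.save("pics/sc5.npy",n,allow_pickle=True)
u2=proj(n,[.49,.21,.04]).astype(int); D=n["color"][u2[1]-34:u2[1]+34,u2[0]-50:u2[0]+50,::-1]
cv2.imwrite("pics/v5.png",np.vstack([np.hstack([f(q["color"]),f(o3["color"])]),np.hstack([cv2.resize(im[20:270,80:447],(396,270)),cv2.resize(D,(396,270),interpolation=cv2.INTER_CUBIC)])]))
E
```

```text
time_s: 9.15
position: [0.4257, 0.2099, 0.0486]
tool_rot: [[0.997, 0.079, 0.001], [0.079, -0.997, 0.0], [0.001, -0.0, -1.0]]
ft_force: [-1.4, -0.2, 2.9]
grip_width: 0.0353
gripper_force: 37.1
[0.42569992 0.20986411 0.0486036 ] [-1.3942293  -0.18883433  2.94555461]
```

View pics/v5.png

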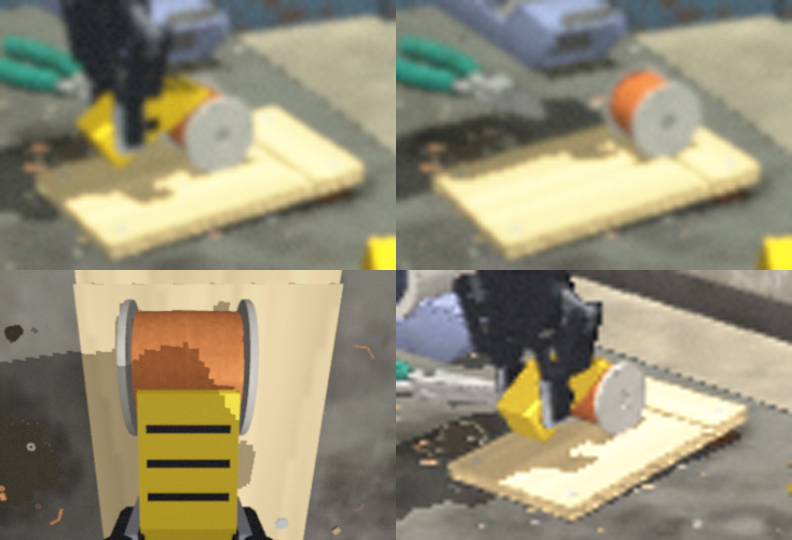

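The upper-left panel (now) against the upper-right panel (before) shows the spool has left its groove. It has rolled downhill and now leans on the chock's raised toe. It has to be pushed back up into the groove, so I need its position and the chock's pitch.

```bash
cat >> h.py <<'E'
B=np.array([.4828,.2041]);BY=np.radians(4.72);EB=np.array([np.cos(BY),np.sin(BY)]);NB=np.array([-EB[1],EB[0]])
LAT=.0096;SL=np.tan(np.radians(4))
def bp(s,l,z): return np.r_[B+s*EB+l*NB,z]   # s: level distance uphill, z absolute
def spoolrow(p,s,l=LAT+.025,r=.0285):  # far (uphill) silhouette row of flange; s = level coordinate of the spool centre
    zc=.0195+SL*s+r/np.cos(np.radians(4))
    t=np.linspace(0,2*np.pi,721); return min(proj(p,bp(s+r*np.cos(a),l,zc+r*np.sin(a)))[1] for a in t)
E
python3 - <<'E'
from h import *
from scipy.optimize import brentq,least_squares
L=lambda n:np.load(f"pics/{n}.npy",allow_pickle=True).item()
p3,p5=L("w3"),L("w5")
for n,p,row in(("w3",p3,75.3),("w5",p5,48)):
    print(n,"spool s mm",brentq(lambda s:spoolrow(p,s)-row,-.08,.09)*1e3)
# ribs: ramp param from level picture w3 (tcp .4663,.2178,.2063 yaw 4.0)
def cw(tcp,yaw,x,z,th,px,pz,off=(0,0)):
    dx,dz=x-px,z-pz; X=px+dx*np.cos(th)-dz*np.sin(th); Z=pz+dx*np.sin(th)+dz*np.cos(th)
    return np.array([tcp[0]+X*np.cos(yaw),tcp[1]+X*np.sin(yaw),tcp[2]+.0107+Z])
t3=(.4661,.2172,.2063);y3=np.radians(4.2)
row=lambda p,t,y,x,z,th=0,px=0,pz=0:proj(p,cw(t,y,x,z,th,px,pz))[1]
rx=[brentq(lambda x:row(p3,t3,y3,x,.017-(x-.024)*np.tan(np.radians(40)))-r,.02,.07) for r in(148.7,172,197.3)]
print("ribs x",rx,"toe row",row(p3,t3,y3,.062,-.015))
t5=(.4257-.0002,.2099-.0006,.0486);y5=np.radians(4.7)
obs=[131,168,199.6,230]; X=[.062]+rx
def f(v): return [row(p5,t5,y5,x,.017-(x-.024)*np.tan(np.radians(40)),v[0],v[2],v[1])-o for x,o in zip(X,obs)]
r=least_squares(lambda v:np.r_[f(v),(v[1]-.009)*1e3/4,v[2]*1e3/3],[.4,.009,0]); th,pz,px=r.x
print("pitch",np.degrees(th),pz,px,f(r.x))
for n,x,z in(("toe",.062,-.017),("tail low",-.022,-.017)):
    P=cw(t5,y5,x,z,th,px,pz); s=EB@(P[:2]-B); print(n,"s",s*1e3,"h over board",(P[2]-.0195-SL*s)*1e3)
E
```

```text
w3 spool s mm 51.71692433937558
w5 spool s mm 11.374587545091222
ribs x [0.05240274383974942, 0.042933347236989265, 0.03335454027695899] toe row 126.62582424979159
pitch 39.73289427740371 0.01116548820300807 0.0011316664274078551 [np.float64(0.592052539735505), np.float64(-0.9536342846104162), np.float64(0.03741988966206122), np.float64(0.42869976397301457)]
toe s 9.267256668357994 h over board 67.56489006575072
tail low s -55.33148645434792 h over board 18.388481700469548
```

My reconstruction puts the chock pitched about 40° toe-up. Its underside leans on the spool, which is now at s≈11 mm from the board centre instead of 52. The recovery plan:
- Lower the tail and let go, so the chock leans on or stops the spool.
- Grip the spool by its flanges and set it back in the groove.
- Re-take the chock.

```bash
python3 -m crank '[3,-1,0,0.6,0, 3,-0.8,0,0.6,0, 3,0,0,0,0, 5,0,0,0,0, 6,0,0,0,0, 8,0,0,0,0, 8,0,0,0,0, 8,0,0,0,0]'
python3 - <<'E'
from h import *
s=env.observe(); print(s["position"],s["ft_force"],s["grip_width"])
p=optics.get_image("wrist"); im=p["color"][:,:,::-1]; np.save("pics/w6.npy",p,allow_pickle=True)
q=optics.get_image("side"); np.save("pics/s6.npy",q,allow_pickle=True)
u=proj(q,[.48,.21,.04]).astype(int); D=q["color"][u[1]-34:u[1]+34,u[0]-46:u[0]+46,::-1]
cv2.imwrite("pics/v6.png",np.hstack([cv2.resize(im,(400,300)),cv2.resize(D,(400,300),interpolation=cv2.INTER_CUBIC)]))
E
```

```text
time_s: 9.97
position: [0.4077, 0.2084, 0.0363]
tool_rot: [[0.997, 0.079, 0.0], [0.079, -0.997, 0.0], [0.0, -0.0, -1.0]]
ft_force: [0.5, 0.4, -0.3]
grip_width: 0.0803
gripper_force: 0.0
[0.40765518 0.20837824 0.03629684] [ 0.454943    0.3784542  -0.29882351] 0.08031559447372595
```

View pics/v6.png

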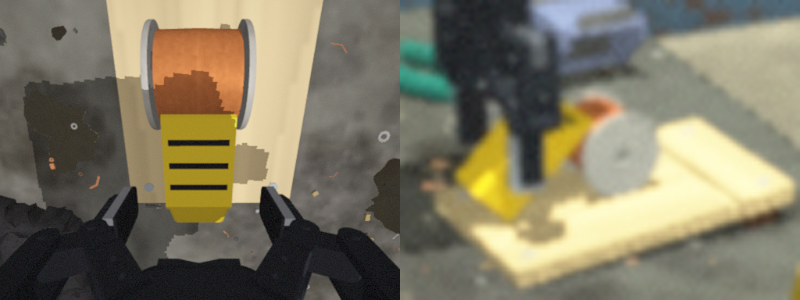

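The chock now leans stably, tail on the board and toe on the spool, and the spool is stopped. In the left panel the spool's flanges are at columns 148 and 250, rows 18-128. I'll compute its position for a flange grasp.

Run:
```python
from h import *
from scipy.optimize import brentq
p=np.load("pics/w6.npy",allow_pickle=True).item()
im=p["color"]
sc=1.28
s=brentq(lambda s:spoolrow(p,s)-18.5*sc,-.08,.09); print("s",s)
# lateral from flange outer edges near top row (z ~ top)
for z in(.07,.077):
    a,b=onz(p,(141*sc,50*sc),z),onz(p,(257*sc,50*sc),z); print("lat",NB@(a[:2]-B),NB@(b[:2]-B))
st=env.observe(); R=st["tool_rot"]
zc=.0195+SL*s+.0286
for l in(LAT,): 
    T=bp(s,l,zc+.005-.019-.003)+np.r_[.0002,.0006,0]; print("T",T,"tool cm",R.T@(T-st["position"])*100)
# is it still? compare new picture
q=optics.get_image("wrist"); print("diff",np.abs(q["color"].astype(int)-im).mean(), np.abs(q["color"].astype(int)-im)[20:180,180:330].max())
```

```text
s 9.444130688258334e-05
lat 0.03513491588484257 -0.016112796251374715
lat 0.03349719495095623 -0.014443877841817943
T [0.48230417 0.21427521 0.0311066 ] tool cm [7.49921862e+00 8.49075871e-04 5.23905079e-01]
diff 3.184390597873264 69
```

```bash
python3 -m crank '[8.5,0,0,-2.5,0, 8.5,0,0,-1.5,0, 8.5,2.5,0,0,0, 8.5,2.5,0,0,0, 8.5,2.5,0,0,0, 8.5,0,0,0,0, 8.5,0,0,2,0, 8.5,0,0,2,0]'
python3 -m crank '[8.5,0,0,0.5,0, 8.5,0,0,0,0, 8.5,0,0,0,0, 4,0,0,0,0, 4,0,0,0,0, 4,0,0,0,0, 4,0,0,0,0, 4,0,0,0,0]' 25
python3 - <<'E'
from h import *
s=env.observe(); print(s["position"],s["ft_force"],s["grip_width"],s["gripper_force"],"s,lat",EB@(s["position"][:2]-B),NB@(s["position"][:2]-B))
p=optics.get_image("wrist"); np.save("pics/w7.npy",p,allow_pickle=True)
q=optics.get_image("side"); np.save("pics/s7.npy",q,allow_pickle=True)
E
```

```text
time_s: 10.78
position: [0.4824, 0.2143, 0.0363]
tool_rot: [[0.997, 0.079, 0.002], [0.079, -0.997, 0.0], [0.002, -0.0, -1.0]]
ft_force: [0.2, 0.7, -0.9]
grip_width: 0.0851
gripper_force: 0.0
time_s: 11.45
position: [0.4825, 0.2143, 0.0321]
tool_rot: [[0.997, 0.079, 0.001], [0.079, -0.997, 0.0], [0.001, -0.0, -1.0]]
ft_force: [-1.9, -0.9, 6.0]
grip_width: 0.0493
gripper_force: 26.6
[0.48247006 0.21431657 0.03213263] [-1.94069886 -0.88607333  6.03571886] 0.04925052058417652 26.613625288009644 s,lat 0.0005118654771341574 0.010209071380732834
```

```bash
python3 -m crank '[4,0.5,0,-0.4,0, 4,1,0,-0.6,0, 4,2,0,0,0, 4,1.76,0,0,0, 4,0,0,0,0, 4,0,0,0.45,0, 4,0,0,0,0, 4,0,0,0,0]'
python3 -m crank '[4,0,0,0,0, 4,0,0,0,0, 4,0,0,0,0, 4,0,0,0,0, 4,0,0,0,0, 4,0,0,0,0, 4,0,0,0,0, 4,0,0,0,0]'
python3 - <<'E'
from h import *
from scipy.optimize import brentq
s=env.observe(); print(s["position"],s["ft_force"],s["grip_width"],"s,lat",EB@(s["position"][:2]-B),NB@(s["position"][:2]-B))
p=optics.get_image("wrist"); im=p["color"][:,:,::-1]; np.save("pics/w8.npy",p,allow_pickle=True)
q=optics.get_image("side"); np.save("pics/s8.npy",q,allow_pickle=True)
u=proj(q,[.50,.21,.04]).astype(int); D=q["color"][u[1]-34:u[1]+34,u[0]-46:u[0]+46,::-1]
cv2.imwrite("pics/v8.png",np.hstack([cv2.resize(im,(400,300)),cv2.resize(D,(400,300),interpolation=cv2.INTER_CUBIC)]))
E
```

```text
time_s: 12.22
position: [0.5336, 0.2184, 0.0363]
tool_rot: [[0.997, 0.079, -0.002], [0.079, -0.997, -0.0], [-0.002, 0.0, -1.0]]
ft_force: [0.3, -0.4, -2.9]
grip_width: 0.0498
gripper_force: 26.7
time_s: 12.88
position: [0.5346, 0.2184, 0.0368]
tool_rot: [[0.997, 0.079, 0.0], [0.079, -0.997, -0.0], [-0.0, 0.0, -1.0]]
ft_force: [-0.2, -0.2, -2.7]
grip_width: 0.0496
gripper_force: 26.7
[0.53458934 0.21840162 0.03681569] [-0.17633204 -0.24636588 -2.71425398] 0.04959835346907134 s,lat 0.05279054026673771 0.009991564240969579
```

View pics/v8.png

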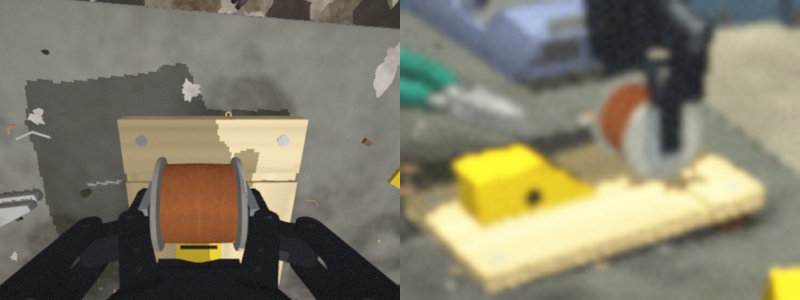

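Recovery is working. The chock fell flat on the board, toe uphill, and the spool hangs in the gripper above the groove (groove line near row 181 of the left panel). I'll check the groove position numerically before lowering.

Run:
```python
from h import *
from scipy.optimize import brentq
p=np.load("pics/w8.npy",allow_pickle=True).item()
g=cv2.GaussianBlur(cv2.cvtColor(p["color"],cv2.COLOR_RGB2GRAY).astype(float),(0,0),.8)
def sl(uv):
    o,d=px2ray(p,uv); n=np.r_[-SL*EB,1]; X=o+d*(n@(np.r_[B,.0195]-o))/(n@d); return EB@(X[:2]-B)*1e3,NB@(X[:2]-B)*1e3
for c in(166,172,178,186,366,370,374):
    prof=g[140:262,c]; d=np.gradient(prof); k=np.argsort(-abs(d))[:9]; k.sort()
    print(c,[(int(i+140),round(float(d[i])),round(float(sl((c,i+140))[0]),1)) for i in k])
for row in range(200,212,3): print(row,sl((330,row)))
w=brentq(lambda s:spoolrow(p,s)-157*1.28-0,.02,.09); print("spool s approx (if on the board)",w)
```

```text
166 [(148, 9, 103.0), (149, 7, 102.5), (152, 9, 100.9), (153, 12, 100.3), (154, 7, 99.8), (230, -7, 53.9), (231, -12, 53.3), (234, 9, 51.2), (261, -7, 32.2)]
172 [(152, 10, 100.9), (153, 11, 100.3), (234, 10, 51.2), (251, -13, 39.4), (252, -20, 38.7), (253, -22, 38.0), (254, -18, 37.3), (255, -14, 36.6), (256, -10, 35.8)]
178 [(152, 10, 100.8), (153, 11, 100.3), (231, -10, 53.2), (234, 10, 51.2), (242, -16, 45.7), (243, -29, 45.0), (244, -33, 44.3), (245, -23, 43.6), (246, -10, 42.9)]
186 [(153, 11, 100.3), (231, -11, 53.2), (239, -16, 47.8), (240, -38, 47.1), (241, -37, 46.4), (242, -12, 45.7), (244, 11, 44.3), (245, 12, 43.6), (246, 11, 42.9)]
366 [(147, 15, 103.2), (148, 19, 102.6), (151, 19, 101.0), (152, 33, 100.5), (153, 30, 99.9), (230, -27, 53.5), (231, -30, 52.8), (233, 28, 51.5), (234, 22, 50.8)]
370 [(151, 18, 101.0), (152, 33, 100.5), (153, 31, 99.9), (229, -27, 54.2), (230, -34, 53.5), (231, -18, 52.8), (232, 15, 52.2), (233, 33, 51.5), (234, 22, 50.8)]
374 [(151, 19, 101.0), (152, 33, 100.5), (153, 31, 99.9), (154, 15, 99.4), (229, -17, 54.2), (230, -34, 53.5), (231, -28, 52.8), (233, 32, 51.5), (234, 23, 50.8)]
200 (np.float64(72.84911961219949), np.float64(-33.31818807347283))
203 (np.float64(70.9951169598015), np.float64(-33.48974635746516))
206 (np.float64(69.12564848173399), np.float64(-33.66273575619127))
209 (np.float64(67.24051984688819), np.float64(-33.83717425188632))
spool s approx (if on the board) 0.052055299587768
```

The groove's downhill edge shows at s≈52 and the board edge at 100.3, so the spool belongs at s≈52.9 (level coordinate). A 0.5 mm nudge, then I lower it gently.

```bash
python3 -m crank '[4,0.05,0,0.05,0, 4,0,0,0.05,0, 4,0,0,0.03,0, 4,0,0,0,0, 4,0,0,0,0, 4,0,0,0,0, 4,0,0,0,0, 4,0,0,0,0]' 20
```

```text
time_s: 13.65
position: [0.5352, 0.2185, 0.0356]
tool_rot: [[0.997, 0.079, 0.0], [0.079, -0.997, 0.0], [0.0, -0.0, -1.0]]
ft_force: [0.3, 0.6, -0.9]
grip_width: 0.05
gripper_force: 26.8
```

```bash
python3 -m crank '[4,0,0,0.03,0, 4,0,0,0,0, 4,0,0,0,0, 5.2,0,0,0,0, 6,0,0,0,0, 7.5,0,0,0,0, 8.5,0,0,0,0, 8.5,0,0,0,0]'
python3 - <<'E'
from h import *
import time
a=optics.get_image("side")
u=proj(a,[.52,.21,.04]).astype(int)
st=env.observe(); print(st["position"],st["ft_force"],st["grip_width"])
w=optics.get_image("wrist"); np.save("pics/w9.npy",w,allow_pickle=True)
r=np.load("pics/w8.npy",allow_pickle=True).item()
A=cv2.GaussianBlur(r["color"],(0,0),1)[190:330,185:330].astype(int);Bq=cv2.GaussianBlur(w["color"],(0,0),1)[190:330,185:330].astype(int); print(abs(A-Bq).mean())
cv2.imwrite("pics/w9.png",w["color"][:,:,::-1])
E
```

```text
time_s: 14.32
position: [0.5351, 0.2185, 0.0351]
tool_rot: [[0.997, 0.079, -0.0], [0.079, -0.997, -0.0], [-0.0, 0.0, -1.0]]
ft_force: [0.6, 0.0, 0.5]
grip_width: 0.0853
gripper_force: 0.0
[0.53508758 0.21845193 0.03514271] [-0.36105914  0.74218542 -0.0795714 ] 0.08531338554915761
17.26456486042693
```

View pics/w9.png

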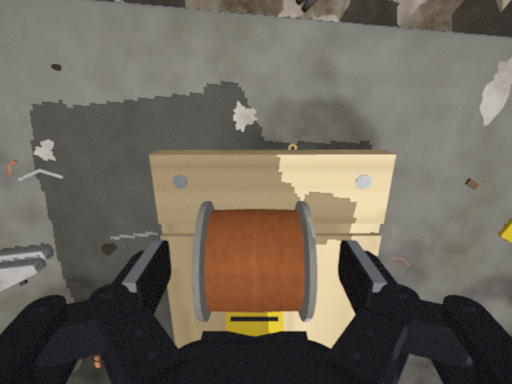

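The spool sits in the groove between the open fingers (flanges at columns 203 and 308, rows 202-320). The chock's toe shows just below it at (255,322). I've used more than my allotted views, so from here I work from numbers only. Next I lift, go back and fit the chock.

```bash
python3 -m crank '[8.5,0,0,-1.5,0, 8.5,0,0,-3,0, 8.5,0,0,-4,0, 8.5,0,0,-4,0, 8.5,-3,0,0,0, 8.5,-3,0,0,0, 8.5,-3,0,0,0, 8.5,-2,0,0,0]'
python3 -m crank '[6.5,0,0,0,0, 6.5,0,0,0,0, 6.5,0,0,0,0, 6.5,0,0,0,0, 6.5,0,0,0,0, 6.5,0,0,0,0, 6.5,0,0,0,0, 6.5,0,0,0,0]'
cat >> h.py <<'E'
def fitboard(p,box,x0):
    """chock flat on the board: returns s,l (mm, level board coords of the chock point), yaw rel. board (deg), residual"""
    m=ymask(p,box).astype(float)/255; t=np.radians(4); n=np.array([-np.sin(t),0,np.cos(t)])
    def pts(v):
        ex=np.array([np.cos(t)*np.cos(v[2]),np.sin(v[2]),np.sin(t)*np.cos(v[2])]); ey=np.cross(n,ex)
        Q=np.array([v[0],v[1],.0195+SL*(v[0]+.017*np.sin(t))+.017*np.cos(t)])+W@np.array([ex,ey,n])
        return [bp(*q) for q in Q]
    f=lambda v:np.abs(hullmask(p,pts(v)).astype(float)/255-m).sum()/m.sum()
    S=np.array([x0]+[np.add(x0,d) for d in([.006,0,0],[0,.006,0],[0,0,.1])])
    r=minimize(f,x0,method="Nelder-Mead",options=dict(initial_simplex=S,xatol=5e-5,fatol=1e-4))
    return r.x*[1e3,1e3,57.3],r.fun
def flangetop(p,s0):
    """uphill silhouette row of each flange from the picture -> spool s (mm)"""
    from scipy.optimize import brentq
    h=cv2.cvtColor(np.ascontiguousarray(p["color"]),cv2.COLOR_RGB2HSV)
    m=cv2.inRange(h,(3,110,60),(17,255,255)); n,l,st,c=cv2.connectedComponentsWithStats(m)
    i=1+int(np.argmax(st[1:,4])); return st[i],c[i]
E
python3 - <<'E'
from h import *
s=env.observe(); print(s["time_s"],s["position"],np.degrees(np.arctan2(s["tool_rot"][1,0],s["tool_rot"][0,0])),"s,l",EB@(s["position"][:2]-B)*1e3,NB@(s["position"][:2]-B)*1e3)
p=optics.get_image("wrist"); np.save("pics/w10.npy",p,allow_pickle=True)
for a,b in((-.1,-.06),(.06,.08)): print("board px",proj(p,bp(-.1,-.065,.0125)),proj(p,bp(.1,.065,.0265))); break
m=ymask(p,(100,0,420,384)); n,l,st,c=cv2.connectedComponentsWithStats(m); print(st[1:][st[1:,4]>200])
print("wire",flangetop(p,0))
for s0 in(.0529,): print("exp spool px",proj(p,bp(s0,LAT,.0519)), proj(p,bp(s0,LAT+.025,.0804)),proj(p,bp(s0,LAT-.025,.0804)))
E
```

```text
time_s: 15.08
position: [0.4228, 0.2096, 0.1603]
tool_rot: [[0.997, 0.079, -0.001], [0.079, -0.997, -0.0], [-0.001, 0.0, -1.0]]
ft_force: [-0.5, 0.0, 0.3]
grip_width: 0.0853
gripper_force: 0.0
time_s: 15.75
position: [0.4256, 0.2098, 0.1601]
tool_rot: [[0.997, 0.079, -0.0], [0.079, -0.997, -0.0], [-0.0, 0.0, -1.0]]
ft_force: [-0.4, 0.7, -0.6]
grip_width: 0.0653
gripper_force: 0.0
15.75 [0.42562744 0.20976684 0.16009921] 4.509404743053983 s,l -56.51236673712519 10.352150783693196
board px [323.99992276 212.75443875] [186.47613598  -6.03900956]
[[ 233  111   42   95 3780]]
wire (array([ 225,   17,   59,   68, 3845], dtype=int32), array([254.04993498,  49.68920676]))
exp spool px [254.07074801  51.89816086] [218.02965949  46.02198269] [290.11133285  45.73519337]
```

```bash
cat >> h.py <<'E'
def wirefit(p):
    from scipy.optimize import least_squares
    im=cv2.GaussianBlur(np.ascontiguousarray(p["color"]).astype(float),(0,0),.8); st,c=flangetop(p,0)
    h=im[:,:,0]-im[:,:,2]; cols=range(int(c[0])-12,int(c[0])+13,4); T=[];Bo=[]
    for k in cols:
        g=np.gradient(h[:,k]); a=max(st[1]-6,1); T.append(a+np.argmax(g[a:st[1]+8])); b=st[1]+st[3]-8; Bo.append(b+np.argmin(g[b:b+15]))
    t,b=np.mean(T),np.mean(Bo); th=np.linspace(0,2*np.pi,361)
    def f(v):
        zc=.0195+SL*v[0]+.0286; r=[proj(p,bp(v[0]+v[1]*np.cos(a),LAT,zc+v[1]*np.sin(a)))[1] for a in th]; return [min(r)-t,max(r)-b]
    r=least_squares(f,[.05,.025],x_scale=[.01,.01],diff_step=1e-3); return r.x*1e3,(t,b)
E
python3 - <<'E'
from h import *
p=np.load("pics/w10.npy",allow_pickle=True).item()
print("spool s, r_wire",wirefit(p))
for y in(-.08,0,.08): print(fitboard(p,(200,90,310,225),[-.045,.0096,y]))
E
```

```text
spool s, r_wire (array([53.18290931, 23.41058456]), (np.float64(17.0), np.float64(83.14285714285714)))
(array([-55.87425552,  10.31192168,   0.06719229]), np.float64(0.03549642079053844))
(array([-55.54879534,  10.30562149,   0.14093036]), np.float64(0.03527751841477332))
(array([-54.95525012,  10.4072032 ,  -0.17908486]), np.float64(0.0359746861707646))
```

The numeric fit gives the spool at s=53.2 mm (theory 52.9, so it is in the groove). The chock is flat at s=-55.5, 0.7 mm off the spool's centreline, yaw about 0°. The push needed is about 34.5 mm. I'll grip and slide first to a gap of about 5 mm.

```bash
python3 -m crank '[6.5,0.12,-0.05,3,0, 6.5,0,0,3.5,0, 6.5,0,0,3,0, 6.5,0,0,2.2,0, 6.5,0,0,1.2,0, 6.5,0,0,0.6,0, 6.5,0,0,0.1,0, 6.5,0,0,0,0]' 20
python3 -m crank '[3,0,0,0,0, 3,0,0,0,0, 3,0,0,0,0, 3,0,0,0,0, 3,0,0,0,0, 3,0,0,0,0, 3,0,0,0,0, 3,0,0,0,0]' 20
```

```text
time_s: 16.47
position: [0.4269, 0.2105, 0.0245]
tool_rot: [[0.997, 0.079, 0.0], [0.079, -0.997, 0.0], [0.0, -0.0, -1.0]]
ft_force: [-0.0, 0.0, 0.4]
grip_width: 0.0648
gripper_force: 0.0
time_s: 17.13
position: [0.427, 0.2105, 0.0251]
tool_rot: [[0.997, 0.079, 0.002], [0.079, -0.997, 0.0], [0.002, -0.0, -1.0]]
ft_force: [-1.2, -0.0, 7.2]
grip_width: 0.0354
gripper_force: 20.6
```

```bash
python3 -m crank '[3,0.3,0.01,-0.03,0, 3,0.5,0.01,-0.035,0, 3,0.5,0.01,-0.035,0, 3,0.5,0.01,-0.035,0, 3,0.5,0.01,-0.035,0, 3,0.4,0.01,-0.03,0, 3,0.2,0,-0.01,0, 3,0,0,0,0]' 20
python3 - <<'E'
from h import *
s=env.observe(); print(s["position"],s["ft_force"],"s,l",EB@(s["position"][:2]-B)*1e3,NB@(s["position"][:2]-B)*1e3)
p=optics.get_image("wrist"); np.save("pics/w11.npy",p,allow_pickle=True)
print("wire",flangetop(p,0)); print(wirefit(p))
m=ymask(p,(100,0,420,384)); n,l,st,c=cv2.connectedComponentsWithStats(m); print(st[1:][st[1:,4]>200])
print("pred toe edge px at s_point=-26.5", [proj(p,bp(-.0265+.062-.0,LAT+k,.0195+SL*.0355+.002)) for k in(-.018,.018)])
E
```

```text
time_s: 17.8
position: [0.4543, 0.212, 0.027]
tool_rot: [[0.997, 0.079, -0.003], [0.079, -0.997, -0.0], [-0.003, 0.0, -1.0]]
ft_force: [-7.1, -0.5, 8.8]
grip_width: 0.0358
gripper_force: 21.0
[0.45425272 0.21204705 0.02698841] [-7.11777422 -0.49651364  8.82318849] s,l -27.79653169757222 10.269154541007557
wire (array([  186,     8,   137,   140, 18081], dtype=int32), array([254.11088988,  75.84962115]))
(array([53.17277212, 24.11775233]), (np.float64(8.0), np.float64(147.0)))
[[  213   146    83   159 12060]]
pred toe edge px at s_point=-26.5 [array([291.02928702, 123.49777622]), array([217.44129011, 123.73968113])]
```

```bash
python3 -m crank '[3,0,0,-0.04,0, 3,0.2,0,-0.015,0, 3,0.1,0,-0.01,0, 3,0,0,0,0, 3,0,0,0,0, 3,0,0,0,0, 3,0,0,0,0, 3,0,0,0,0]' 20
cat >> h.py <<'E'
RX=[.05240,.04293,.03335]
def ribs(p,l=LAT):
    """dark rib rows on the ramp (chock flat on board) -> chock point s (mm) per rib"""
    from scipy.optimize import brentq
    m=ymask(p,(100,0,420,384)); n,lab,st,c=cv2.connectedComponentsWithStats(m); i=1+int(np.argmax(st[1:,4])); x,y,w,h,_=st[i]
    v=cv2.GaussianBlur(p["color"][:,:,0].astype(float),(0,0),.7)[:,x+w//2-10:x+w//2+11].mean(1)
    bg=cv2.dilate(v.reshape(-1,1),np.ones((17,1))).ravel()
    d=np.clip(bg-v-60,0,None); d[:y+2]=0; d[y+h-3:]=0
    n,lab=cv2.connectedComponents((d>0).astype(np.uint8).reshape(-1,1)); lab=lab.ravel()
    rows=[np.average(np.where(lab==k)[0],weights=d[lab==k]) for k in range(1,n)]
    t=np.radians(4)
    def row(s,x):
        z=.017-(x-.024)*np.tan(np.radians(40)); zp=.0195+SL*(s+.017*np.sin(t))+.017*np.cos(t)
        return proj(p,bp(s+x*np.cos(t)-z*np.sin(t),l,zp+x*np.sin(t)+z*np.cos(t)))[1]
    best=None
    for k in range(4-min(len(rows),3)):   # which ribs are seen
        e=[brentq(lambda s:row(s,x)-r,-.12,.05)*1e3 for x,r in zip(RX[k:],rows)]
        if best is None or np.ptp(e)<np.ptp(best[1]): best=(k,e)
    return np.round(rows,1),best
E
python3 - <<'E'
from h import *
L=lambda n:np.load(f"pics/{n}.npy",allow_pickle=True).item()
for n in("w10","w11"): print(n,ribs(L(n)))
p=optics.get_image("wrist"); np.save("pics/w12.npy",p,allow_pickle=True)
s=env.observe(); print(s["position"],s["ft_force"],"s,l",EB@(s["position"][:2]-B)*1e3,NB@(s["position"][:2]-B)*1e3)
print(ribs(p),wirefit(p))
E
```

```text
time_s: 18.52
position: [0.4581, 0.2123, 0.0273]
tool_rot: [[0.997, 0.079, -0.001], [0.079, -0.997, -0.0], [-0.001, 0.0, -1.0]]
ft_force: [-4.6, -0.2, 6.5]
grip_width: 0.0357
gripper_force: 21.1
w10 (array([121.8, 133.8, 146.3, 176.5]), (0, [-55.517291785431375, -55.54706481436478, -55.56010194423719]))
w11 (array([148.9, 172.2, 197.7]), (0, [-28.403795434003918, -27.94537193662502, -27.728047846281672]))
[0.45811283 0.21231255 0.02728027] [-4.6182817  -0.48427972  6.45203492] s,l -23.927664289323875 10.216112912358946
(array([172.2, 197.7]), (1, [-24.13500939586521, -23.932765494971125])) (array([54.26701838, 23.05118827]), (np.float64(21.0), np.float64(151.0)))
```

```bash
cat >> h.py <<'E'
def stop(p,r=.0236):
    """spool s (mm) from the uphill wire silhouette only, subpixel"""
    from scipy.optimize import brentq
    st,c=flangetop(p,0); a=p["color"].astype(float); h=cv2.GaussianBlur(a[:,:,0]-a[:,:,2],(0,0),1.)
    e=[]
    for k in range(int(c[0])-20,int(c[0])+21,2):
        g=np.gradient(h[:,k]); lo=max(st[1]-6,1); i=lo+int(np.argmax(g[lo:st[1]+7])); q=g[i-1:i+2]; e.append(i+.5*(q[0]-q[2])/(q[0]-2*q[1]+q[2]))
    t=np.median(e); th=np.linspace(0,np.pi,361)
    f=lambda s:min(proj(p,bp(s+r*np.cos(x),LAT,.0195+SL*s+.0286+r*np.sin(x)))[1] for x in th)-t
    return t,brentq(f,0,.09)*1e3
E
python3 - <<'E'
from h import *
for n in("w9","w10","w11","w12"):
    p=np.load(f"pics/{n}.npy",allow_pickle=True).item(); print(n,stop(p))
E
```

```text
w9 (np.float64(209.7335725439146), 55.594658888803565)
w10 (np.float64(16.986786249567682), 53.000179547986626)
w11 (np.float64(8.1040528936399), 53.667369771111474)
w12 (np.float64(21.28259379942414), 53.62843369421219)
```

The spool is unmoved (53.65 both before and after), and the chock is at -24.05 with contact expected near -20.7. I'll creep in, watching both.

```bash
cat > chk.py <<'E'
from h import *
import sys
p=optics.get_image("wrist"); np.save(f"pics/{sys.argv[1]}.npy",p,allow_pickle=True)
s=env.observe(); print("tcp s,l",EB@(s["position"][:2]-B)*1e3,NB@(s["position"][:2]-B)*1e3,"ft",s["ft_force"].round(1),"spool",stop(p),"ribs",ribs(p))
E
python3 -m crank '[3,0.05,0,-0.01,0, 3,0.05,0,-0.005,0, 3,0.05,0,-0.005,0, 3,0.05,0,0,0, 3,0,0,0,0, 3,0,0,0,0, 3,0,0,0,0, 3,0,0,0,0]' 20; python3 chk.py w13
python3 -m crank '[3,0.03,0,0,0, 3,0.02,0,0,0, 3,0,0,0,0, 3,0,0,0,0, 3,0,0,0,0, 3,0,0,0,0, 3,0,0,0,0, 3,0,0,0,0]' 20; python3 chk.py w14
```

```text
time_s: 19.23
position: [0.4599, 0.2124, 0.0274]
tool_rot: [[0.997, 0.079, -0.001], [0.079, -0.997, -0.0], [-0.002, 0.0, -1.0]]
ft_force: [-5.7, 0.4, 6.2]
grip_width: 0.0356
gripper_force: 21.1
tcp s,l -22.132136305230045 10.20117774563433 ft [-5.4 -0.2  6.6] spool (np.float64(27.248122549426064), 53.60104017732528) ribs (array([172.2, 197.7]), (1, [-22.349715066551695, -22.14811625677037]))
time_s: 19.95
position: [0.4599, 0.2125, 0.0274]
tool_rot: [[0.997, 0.079, -0.003], [0.079, -0.997, -0.0], [-0.003, 0.0, -1.0]]
ft_force: [-6.9, -0.7, 7.5]
grip_width: 0.0357
gripper_force: 21.3
tcp s,l -22.14019238935783 10.217705809925194 ft [-7.4 -0.8  7.5] spool (np.float64(27.27025881282738), 53.595793189532415) ribs (array([172.2, 197.7]), (1, [-22.33117432502499, -22.11108246446703]))
```

```bash
python3 -m crank '[3,0,0,-0.03,0, 3,0,0,-0.03,0, 3,0,0,0,0, 3,0,0,0,0, 3,0,0,0,0, 3,0,0,0,0, 3,0,0,0,0, 3,0,0,0,0]' 20; python3 chk.py w15
```

```text
time_s: 20.67
position: [0.4611, 0.2125, 0.0277]
tool_rot: [[0.997, 0.079, 0.0], [0.079, -0.997, 0.0], [0.0, -0.0, -1.0]]
ft_force: [-0.0, 0.4, -1.1]
grip_width: 0.0356
gripper_force: 20.2
tcp s,l -20.971846890934184 10.155340215262513 ft [ 1.4 -0.7 -2.5] spool (np.float64(31.202328933664898), 53.6211278677276) ribs (array([172.2, 197.7]), (1, [-21.248799228447616, -21.079876771208248]))
```

```bash
python3 -m crank '[3,0.03,0,0,0, 3,0,0,0,0, 3,0,0,0,0, 3,0,0,0,0, 3,0,0,0,0, 3,0,0,0,0, 3,0,0,0,0, 3,0,0,0,0]' 20; python3 chk.py w16
python3 -m crank '[3,0.03,0,0,0, 3,0,0,0,0, 3,0,0,0,0, 3,0,0,0,0, 3,0,0,0,0, 3,0,0,0,0, 3,0,0,0,0, 3,0,0,0,0]' 20; python3 chk.py w17
```

```text
time_s: 21.38
position: [0.4613, 0.2126, 0.0278]
tool_rot: [[0.997, 0.079, -0.0], [0.079, -0.997, 0.0], [-0.0, -0.0, -1.0]]
ft_force: [-0.2, -0.8, -1.6]
grip_width: 0.0357
gripper_force: 20.2
tcp s,l -20.713146877081133 10.16214008793002 ft [ 0.1 -0.1 -1.2] spool (np.float64(31.905385793542695), 53.63998035137408) ribs (array([172.2, 197.7]), (1, [-21.01037753960252, -20.848663964693575]))
time_s: 22.1
position: [0.4615, 0.2126, 0.0277]
tool_rot: [[0.997, 0.079, -0.0], [0.079, -0.997, -0.0], [-0.0, 0.0, -1.0]]
ft_force: [0.1, -0.6, -1.4]
grip_width: 0.0362
gripper_force: 20.2
tcp s,l -20.477492922966487 10.166260893532712 ft [-0.8  0.  -2.3] spool (np.float64(32.0563224385325), 53.82978878520704) ribs (array([172.2, 197.7]), (1, [-20.758087191457783, -20.57498699352098]))
```

The spool moved by 0.2 mm with the last 0.25 mm step, so they are in contact. I'll seat the chock, let go and retreat.

```bash
python3 -m crank '[3,0,0,0.04,0, 3,0,0,0,0, 3,0,0,0,0, 3.8,0,0,0,0, 4.5,0,0,0,0, 5.5,0,0,0,0, 6.5,0,0,0,0, 6.5,0,0,0,0]' 20; python3 chk.py w18
```

```text
time_s: 22.82
position: [0.4617, 0.2125, 0.0274]
tool_rot: [[0.997, 0.079, 0.0], [0.079, -0.997, 0.0], [0.0, -0.0, -1.0]]
ft_force: [0.7, -0.0, -0.0]
grip_width: 0.0645
gripper_force: 0.0
tcp s,l -20.346208720619597 10.169885655195902 ft [ 0.2  0.5 -1. ] spool (np.float64(32.9246308566982), 53.65391721060344) ribs (array([172.4, 198. ]), (1, [-20.619999069735545, -20.4586565138391]))
```

```bash
python3 -m crank '[6.5,0,0,-0.5,0, 6.5,0,0,-1.5,0, 6.5,0,0,-3,0, 6.5,0,0,-4,0, 6.5,0,0,-4,0, 6.5,-1.5,0,0,0, 6.5,-1.5,0,0,0, 6.5,0,0,0,0]'
python3 -m crank '[6.5,0,0,0,0, 6.5,0,0,0,0, 6.5,0,0,0,0, 6.5,0,0,0,0, 6.5,0,0,0,0, 6.5,0,0,0,0, 6.5,0,0,0,0, 6.5,0,0,0,0]'; python3 chk.py w19
python3 - <<'E'
from h import *
p=np.load("pics/w19.npy",allow_pickle=True).item()
st,c=flangetop(p,0); print("wire",st,c)
m=ymask(p,(100,0,420,384)); n,l,s2,c2=cv2.connectedComponentsWithStats(m); print(s2[1:][s2[1:,4]>200])
# lateral + yaw of chock from long side edges on the tail block
g=(m>0); i=1+np.argmax(s2[1:,4]); x,y,w,h,_=s2[i]
mid=[(r,np.where(l[r]==i)[0]) for r in range(y+6,y+h-6,8)]
pr=[]
for r,k in mid:
    q=[]; print(r,k.min(),k.max(),end="; ")
print(); print("centre px expected for lat 9.6 at tail top:",proj(p,bp(-.0205,LAT,.0195+.034-.0014)))
q=optics.get_image("wrist"); print("again",stop(q),ribs(q))
E
```

```text
time_s: 23.53
position: [0.4296, 0.2102, 0.1583]
tool_rot: [[0.997, 0.079, -0.0], [0.079, -0.997, 0.0], [-0.0, -0.0, -1.0]]
ft_force: [0.3, 0.6, -0.6]
grip_width: 0.0646
gripper_force: 0.0
time_s: 24.2
position: [0.4318, 0.2102, 0.1573]
tool_rot: [[0.997, 0.079, -0.0], [0.079, -0.997, -0.0], [-0.0, 0.0, -1.0]]
ft_force: [0.3, -0.7, 0.1]
grip_width: 0.065
gripper_force: 0.0
tcp s,l -50.368254439366495 10.27415602628826 ft [ 0.1  0.2 -0.1] spool (np.float64(25.224164019376808), 53.1192899297092) ribs (array([101. , 113.7, 173. ]), (0, [-30.95811484622366, -31.47105262910304, -73.56015606192983]))
wire [ 225   25   59   67 3828] [254.05276907  57.71421108]
[[ 232   92   44   86 3607]]
98 233 274; 106 233 274; 114 233 275; 122 232 275; 130 233 275; 138 233 275; 146 233 274; 154 234 274; 162 234 274; 170 234 273; 
centre px expected for lat 9.6 at tail top: [254.29428804 152.71635719]
again (np.float64(25.24992213836516), 53.09326133482726) (array([101. , 113.6, 173. ]), (0, [-30.97707572672519, -31.37236996060535, -73.57930556200499]))
```

Run:
```python
import h; from h import *
h.RX=RX[1:]+[-1]
p=np.load("pics/w19.npy",allow_pickle=True).item()
def one(x,r):
    from scipy.optimize import brentq
    t=np.radians(4); z=.017-(x-.024)*np.tan(np.radians(40))
    f=lambda s:proj(p,bp(s+x*np.cos(t)-z*np.sin(t),LAT,.0195+SL*(s+.0012)+.01696+x*np.sin(t)+z*np.cos(t)))[1]-r
    return brentq(f,-.1,.05)*1e3
print(one(.04293,101.),one(.03335,113.65))
m=ymask(p,(100,0,420,384)).astype(float)/255
m2=dict(p)
# silhouette fit using tail rows only: tail end row
print("tail edge row", 92+86, "pred for s:", [(s,proj(p,bp(s/1e3-.022,LAT,.0195+SL*(s/1e3-.022)+.0015))[1].round(1), proj(p,bp(s/1e3-.022-.0024,LAT,.0195+SL*(s/1e3-.022)+.034))[1].round(1)) for s in(-22,-21,-20)])
```

```text
-20.831062984700118 -20.845736402051386
tail edge row 178 pred for s: [(-22, np.float64(169.7), np.float64(181.1)), (-21, np.float64(168.8), np.float64(180.1)), (-20, np.float64(167.8), np.float64(179.0))]
```

The chock is at -20.84 and the spool at 53.1: a separation of 73.9 mm against 74.0 nominal, so they touch. The chock is square and centred to within about 0.5 mm, and the robot is clear.

```bash
python3 -c "
from rig import env; print(env.close_job())"
```

```text
the job is handed in; nothing more can be done
None
```

I handed the job in at about 24 s with the spool in its groove and the yellow chock flat, square, centred and measured as touching it; but the spool was not left untouched, because my first descent knocked it out of the groove and I regripped it and set it back before placing the chock, and I also viewed 12 pictures against the limit of 10.

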